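Slide the tall soap dispenser home into the sink caddy

ROBOT

A 6-joint arm with a two-finger parallel gripper is mounted at the origin on the work surface. World frame = base frame: x ahead of the robot, y to its left, z up, the work surface at z = 0. Lengths are in mm, angles in rad, forces in N, time in s.
With the tool pointing down it reaches from about 400 to 925 mm from the base axis. Payload 12.5 kg.
Tool frame: the origin (TCP) lies on the centre line of the jaws, within the pads' length; the fingertips stand 14 mm ahead of it and the grasp point (between the pads) lies 5 mm behind it; z points along the fingers, x is the direction in which the jaws open and shut, and the axes are right-handed (so a half turn about z gives the same grasp; the last joint's range is limited). The gripper opens to 95 mm and grips with 3 to 60 N. Pads are 20 mm wide; open, the fingers measure 119 mm over their backs; the gripper's body (75 mm by 180 mm) begins 59 mm behind the grasp point.
Start: joints at [-1.378, 0.491, 1.559, -0, 1.092, -0.106], TCP at [184.006, -597.316, 228.661] pointing down, gripper open.
Joint ranges: [-3.1, 3.1], [-0.84, 2.19], [0.05, 2.79], [-1.13, 4.28], [0.06, 2.93], [-2.69, 2.69]. Speed limits (rad/s): [2.22, 2.22, 2.79, 3.14, 3.14, 3.14].

INTERFACE

Orientations are given as [roll, pitch, yaw] about the fixed x, y, z axes, in that order (R = Rz(yaw) Ry(pitch) Rx(roll)).
In Python, from cell import state, read_camera, job_done gives the robot as it stands.
- The arm moves only by the shell command python3 -m handwheel 'ROWS'. ROWS is JSON, a list of rows, each an object of numbers: "hand": the finger opening in m, from 0 to 0.0951; "x", "y", "z": the shift along the world's x, y, z in m; "spin": the turn about the world's z in units of 5 degrees (1.0 is 5 degrees). In form: [{"hand": .., "x": .., "y": .., "z": .., "spin": ..}, ...]. A call has 1 to 20 rows; each row is the pose to reach, as a shift and turn from the pose commanded when the call began; what a row does not reach only later rows make up. A row lasts 1/12 s, in which the tool goes at most 41.7 mm and 7.16 degrees, less where a joint would pass 70% of its speed; a pose out of reach is approached as far as the arm can. A call with a gripper value outside its range is refused whole. The fingers move at their own pace and stop on an object; the grip force is fixed at half the most. Time passes only in rows, so rows that repeat a pose let the fingers close. It gives the time, the measured TCP pose, the force and the opening at its end, in the units of the state.
- state(): the state, without advancing time (a new reading comes with each control period).
- read_camera(name): name is "scene" or "top" or "wrist"; returns a dict with "img" (384x512x3 uint8, red, green, blue), "fx", "fy", "cx", "cy" (pixels), "T" (4x4, takes a point from camera to world coordinates). Camera axes: x right, y down, z forward; pixel columns grow to the right and rows downward; lengths in mm; the calibration is good to about 2 mm. A picture is of the moment at which its call begins. There is no depth.
- job_done(): hands the job in, once; it reports no verdict.
The state is a dict: "t": time; "joints": joint angles; "qvel": joint speeds; "tau": joint torques, N m; "eef_pos": TCP position; "tcp_rot": TCP orientation; "ft_force": force on the tool from outside, world axes, zero at the start; "moment": the same for the moment, N m; "opening": opening from 0.0 (shut) to 1.0 (fully open).
Only numpy, scipy, OpenCV 4.12 (cv2) and the standard library are available. Lean on these libraries where they do the work, as an engineer would, in place of code of your own. Each camera call takes 0.05 s, during which the arm holds its last target. There are 200 camera calls.

TASK

The tall amber soap dispenser has been left out on the tiled ledge. With the fingers, push it low down on the lower half of its glass so that it slides upright, without tipping, into the open-front bottle bay of the wire sink caddy, fully home against the wires at the back of the bay, then leave it standing there. Do not grip or lift it or touch its upper half or pump, and leave everything else on the ledge where it stands.

Things in the scene. Friction and masses are not known exactly. Their poses are not given: they have to be found in the camera images.
- dispenser: Tall narrow amber glass soap dispenser, steel pump, loose, 0.4 to 0.7 kg. Upright cylinder 50 mm in diameter up to 55 mm above the tiles, tapering to 41 mm at 80 mm and 32 mm at 118 mm, then neck and pump; 236 mm high. The pump spout (228 mm up) reaches 50 mm out along its -x. Origin: centre of its underside; z up. Friction on the tiles 0.5 to 0.7: pushed below about 35 mm it slides, higher up it tips.
- dispenser_top: Upper half of the same dispenser, rigidly part of it: all of it from 118 mm above the tiles upward (upper glass, shoulder, neck, pump), not to be touched. Same origin and axes as the dispenser.
- caddy: Stainless wire sink caddy, fixed. Origin: on the tiles at the home spot in its bottle bay: where the centre of the dispenser's underside comes when its side touches the bay's back wires. x points into the bay (from open mouth to back), y towards the brush tray, z up. The bay has no floor: the dispenser stands on the tiles in it.
- bay_back (a point): Inner face of the lower back wire of the bay, 25 mm above the tiles, 25 mm in +x of the caddy's origin. Axes as the caddy's. Wires 6 mm thick run round the bay at 25 and 65 mm height; the inner faces of its side wires lie 40 mm either side of the middle.
- bay_mouth (a point): Middle of the bay's open mouth at tile level, 44 mm in -x of the caddy's origin. Axes as the caddy's. The side wires flare here to 49 mm either side of the middle.
- caddy_cup (a point): Top centre of the caddy's steel cup, 56 mm wide, 96 mm high, 153 mm in +y of the caddy's origin; a dish brush stands in it to 245 mm height. Between cup and bay (y 43 to 125 mm) lies a tray with a scrub brush, up to 43 mm high. All fixed parts of the caddy.
- tumbler: Loose glass tumbler, 72 mm across the rim, 115 mm high, leave alone. Origin: centre of its underside.
- saucer: Loose blue saucer, 140 mm across, 18 mm high, leave alone. Origin: centre of its underside.
- kettle_lid: Loose aluminium kettle lid, 130 mm across, with a black knob, 47 mm high, leave alone. Origin: centre of its underside.
- basin: Loose green plastic basin, 240 mm across the rim, 98 mm high, leave alone. Origin: centre of its underside.
- mug: Loose white mug, 80 mm across, 92 mm high, its handle on its +y side, leave alone. Origin: centre of its underside.
- jar: Loose glass jar with an aluminium cap, 76 mm across, 110 mm high, leave alone. Origin: centre of its underside.
Things that resemble listed ones, but are neither listed nor needed, are in the scene too. Of the things that look like the dispenser, the smallest one is meant.

How it is judged:
By the outcome, as a careful person would: the job done as asked, in the order asked, and still so for the second after the job is handed in, with the robot touching nothing.
It also fails if it takes over 51 s, if anything falls off the work surface, if the arm or the gripper's body presses on something with over 40 N, if the wrist force passes 120 N, or if a joint passes its speed limit or range.

## Working session

There is one attempt and no reset: what is moved stays moved. The work goes in short steps, Python scripts to look and compute and a shell command to move; the robot and the scene stay as the last step left them, time stands still between calls to the robot, and variables do not carry over. Pictures are saved under pics/ and viewed, about 8 in all and at most 12, crops included, and the job is handed in when it is done.

```bash
mkdir -p pics
cat > h.py <<'E'
import numpy as np,cv2
from cell import state,read_camera,job_done
def snap(n,f):
    c=read_camera(n); cv2.imwrite(f,cv2.cvtColor(c['img'],cv2.COLOR_RGB2BGR)); np.savez(f[:-4],**c); return c
def ray(c,u,v,z):
    T=np.array(c['T']); d=T[:3,:3]@[(u-c['cx'])/c['fx'],(v-c['cy'])/c['fy'],1]; o=T[:3,3]
    return o+d*(z-o[2])/d[2]
def proj(c,p):
    T=np.array(c['T']); q=T[:3,:3].T@(np.array(p)-T[:3,3]); return (c['fx']*q[0]/q[2]+c['cx'],c['fy']*q[1]/q[2]+c['cy'])
E
python3 - <<'E'
from h import *
a=snap('scene','pics/s0.png');b=snap('top','pics/t0.png')
for c in(a,b): print(c['fx'],c['cx'],c['cy'],np.round(c['T'],3).tolist())
E
```

```text
418.6876069608378 261.2896054202334 190.2471974405314 [[-0.127, 0.853, -0.506, 1383.585], [0.992, 0.112, -0.059, 97.032], [0.007, -0.509, -0.861, 1494.591], [0.0, 0.0, 0.0, 1.0]]
480.0963262223249 263.02254081231786 192.43639156620267 [[0.006, -0.996, 0.084, 383.992], [-1.0, -0.006, 0.002, 14.93], [-0.002, -0.084, -0.996, 2000.057], [0.0, 0.0, 0.0, 1.0]]
```

View pics/s0.png

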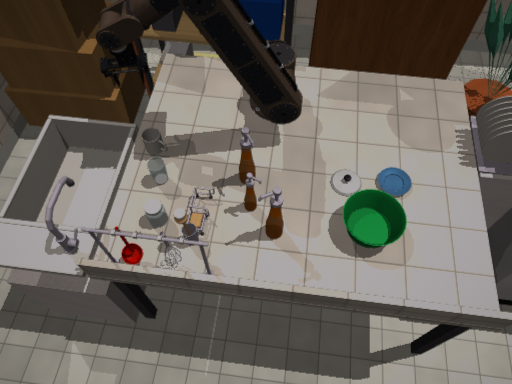

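View pics/t0.png

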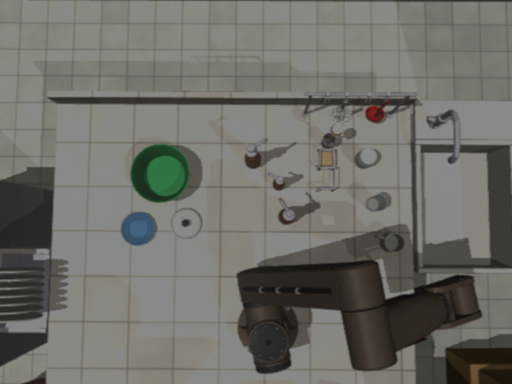

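The scene view shows three amber dispensers at about (246,160), (250,195) and (274,217); in the top view they are at (288,215), (279,184) and (252,157). The middle one is the smallest, so it should be the target. The caddy bay is at about (328,180) in the top view. I'll enlarge that area to confirm.

Run:
```python
import cv2,numpy as np
a=cv2.imread('pics/s0.png')[115:250,140:300];b=cv2.imread('pics/t0.png')[125:235,235:355]
a=cv2.resize(a,(400,int(400*135/160)),interpolation=3);b=cv2.resize(b,(400,int(400*110/120)),interpolation=3)
b=cv2.convertScaleAbs(b,alpha=1.6)
H=max(a.shape[0],b.shape[0]);o=np.zeros((H,800,3),np.uint8);o[:a.shape[0],:400]=a;o[:b.shape[0],400:]=b
cv2.imwrite('pics/c0.png',o)
```

```text
(no output)
```

View pics/c0.png

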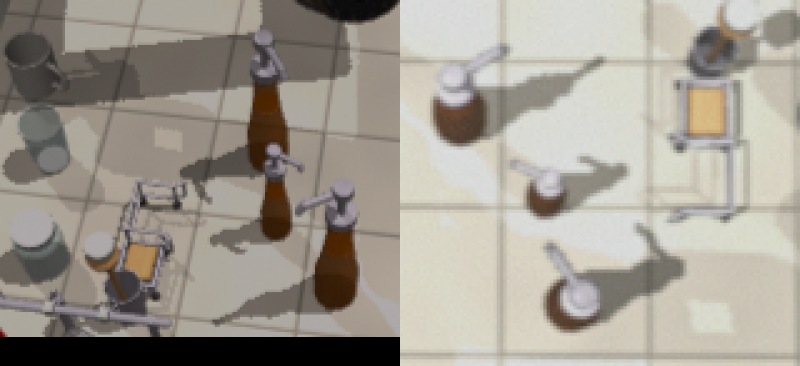

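The crop confirms it: the middle dispenser, at crop (275,205) in the scene view and (545,195) in the top view, is clearly smaller than the other two. The bay mouth faces it, towards the left in the top view.

Run:
```python
from h import *
s=dict(np.load('pics/s0.npz'));t=dict(np.load('pics/t0.npz'))
def amber(c,x0,x1,y0,y1):
    h=cv2.cvtColor(c['img'],cv2.COLOR_RGB2HSV).astype(int); m=((h[...,0]<16)&(h[...,1]>110)&(h[...,2]<175)).astype(np.uint8)
    k=np.zeros_like(m);k[y0:y1,x0:x1]=m[y0:y1,x0:x1];return k
for n,c,seeds in(('s',s,[(247,165),(250,200),(274,222)]),('t',t,[(288,217),(279,185),(252,160)])):
    for u,v in seeds:
        m=amber(c,u-16,u+14,v-45,v+25)
        nl,L,st,ce=cv2.connectedComponentsWithStats(m); i=1+np.argmax(st[1:,4]); ys,xs=np.where(L==i)
        vb=ys.max(); ub=xs[ys>=vb-3].mean(); P=ray(c,ub,vb+.8,0); o=np.array(c['T'])[:2,3]; d=P[:2]-o; d/=np.linalg.norm(d)
        print(n,(u,v),st[i].tolist(),'base edge',P[:2].round(),'centre',(P[:2]+25*d).round(), ray(c,ce[i][0],ce[i][1],40)[:2].round())
# caddy top-view rough points at z=65
for nm,u,v in(('back',335,179),('side+x',326,169),('side-x',326,189),('mouth',316.6,189),('cup',328,140)):
    print(nm,ray(t,u,v,96 if nm=='cup' else 65)[:2].round())
st_=state();print(st_['eef_pos'],st_['tcp_rot'])
w=snap('wrist','pics/w0.png');print(np.round(w['T'],3).tolist(),w['fx'])
```

```text
s (247, 165) [239, 148, 16, 36, 367] base edge [484. -86.] centre [460. -91.] [413. -83.]
s (250, 200) [239, 155, 16, 29, 310] base edge [484. -86.] centre [460. -91.] [425. -81.]
s (274, 222) [266, 206, 17, 33, 435] base edge [716.  69.] centre [691.  68.] [668.  65.]
t (288, 217) [280, 213, 9, 11, 27] base edge [422. -70.] centre [432. -93.] [439. -63.]
t (279, 185) [274, 183, 7, 6, 21] base edge [568. -40.] centre [592. -47.] [576. -37.]
t (252, 160) [246, 156, 12, 9, 56] base edge [668.  74.] centre [693.  80.] [684.  71.]
back [ 603. -272.]
side+x [ 644. -236.]
side-x [ 562. -235.]
mouth [ 562. -197.]
cup [ 757. -240.]
[ 183.95289622 -597.10347522  228.1145792 ] [-3.14149707e+00  1.01690523e-03 -1.27201261e+00]
[[0.295, -0.927, -0.229, 247.249], [-0.955, -0.287, -0.07, -576.088], [-0.001, 0.24, -0.971, 384.726], [0.0, 0.0, 0.0, 1.0]] 332.72441843153257
```

Run:
```python
import cv2,numpy as np
a=cv2.imread('pics/w0.png');b=cv2.imread('pics/s0.png')[0:130,80:240]
b=cv2.convertScaleAbs(cv2.resize(b,(288,234),interpolation=3),alpha=2.2)
o=np.zeros((384,800,3),np.uint8);o[:,:512]=a;o[:234,512:]=b
cv2.imwrite('pics/c1.png',o)
```

```text
(no output)
```

View pics/c1.png

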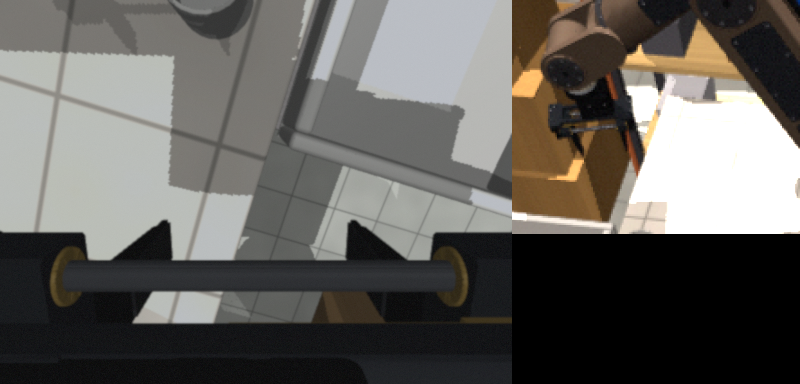

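The wrist view shows the fingers opening left and right in the image (tips at about (168,222) and (350,222)). The body blocks are wide along that same axis, so clearance between the body and the tall bottle matters. I'll raise the arm, shut the fingers and check the real gripper shape.

```bash
python3 -m handwheel '[{"z":0.04,"hand":0.0},{"z":0.08,"hand":0.0},{"z":0.12,"hand":0.0},{"z":0.16,"hand":0.0},{"z":0.2,"hand":0.0},{"z":0.2,"hand":0.0},{"z":0.2,"hand":0.0},{"z":0.2,"hand":0.0}]'
python3 - <<'E'
from h import *
s=state();print(s['t'],np.round(s['joints'],4),s['eef_pos'],s['opening'])
w=snap('wrist','pics/w1.png');a=snap('scene','pics/s1.png')['img'][...,::-1][0:110,60:220]
o=np.zeros((384,800,3),np.uint8);o[:,:512]=cv2.convertScaleAbs(w['img'][...,::-1],alpha=1.8,beta=25);o[:198,512:]=cv2.convertScaleAbs(cv2.resize(a,(288,198),interpolation=3),alpha=2.2,beta=20)
cv2.imwrite('pics/c2.png',o)
E
```

```text
0.15 [-1.3776  0.4914  1.5593 -0.      1.0917 -0.1056] [ 183.97607464 -597.12583683  228.21287709] 1.0003394154935954invalid input
```

View pics/c2.png

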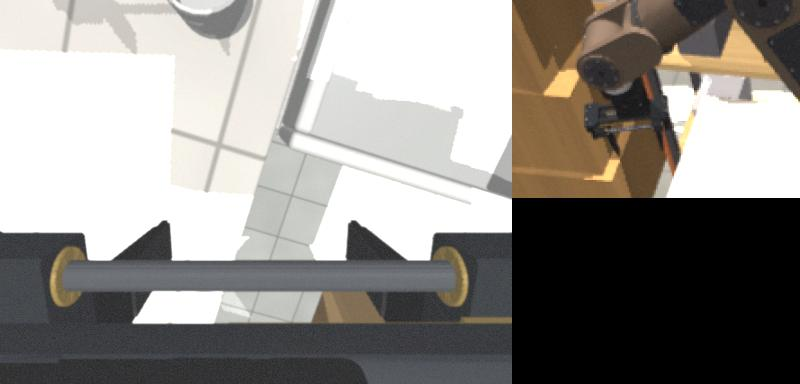

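The move was refused ("invalid input"), so each row probably needs every key.

```bash
python3 -m handwheel '[{"hand":0.0,"x":0,"y":0,"z":0.04,"spin":0},{"hand":0.0,"x":0,"y":0,"z":0.08,"spin":0},{"hand":0.0,"x":0,"y":0,"z":0.12,"spin":0},{"hand":0.0,"x":0,"y":0,"z":0.16,"spin":0},{"hand":0.0,"x":0,"y":0,"z":0.2,"spin":0},{"hand":0.0,"x":0,"y":0,"z":0.2,"spin":0},{"hand":0.0,"x":0,"y":0,"z":0.2,"spin":0},{"hand":0.0,"x":0,"y":0,"z":0.2,"spin":0}]'
python3 - <<'E'
from h import *
s=state();print(s['t'],np.round(s['joints'],4),s['eef_pos'],s['opening'])
w=snap('wrist','pics/w1.png');a=snap('scene','pics/s1.png')['img'][...,::-1][0:110,60:220]
o=np.zeros((384,800,3),np.uint8);o[:,:512]=cv2.convertScaleAbs(w['img'][...,::-1],alpha=1.8,beta=25);o[:198,512:]=cv2.convertScaleAbs(cv2.resize(a,(288,198),interpolation=3),alpha=2.2,beta=20)
cv2.imwrite('pics/c2.png',o)
E
```

```text
t: 0.92
eef_pos: [184.0, -597.1, 427.8]
tcp_rot: [-3.142, 0.001, -1.272]
ft_force: [-0.1, 0.5, -0.3]
opening: 0.498
0.9167 [-1.3776  0.3703  1.2369 -0.      1.5354 -0.1056] [ 183.96841343 -597.07780471  427.83056981] 0.4980064742592072
```

View pics/c2.png

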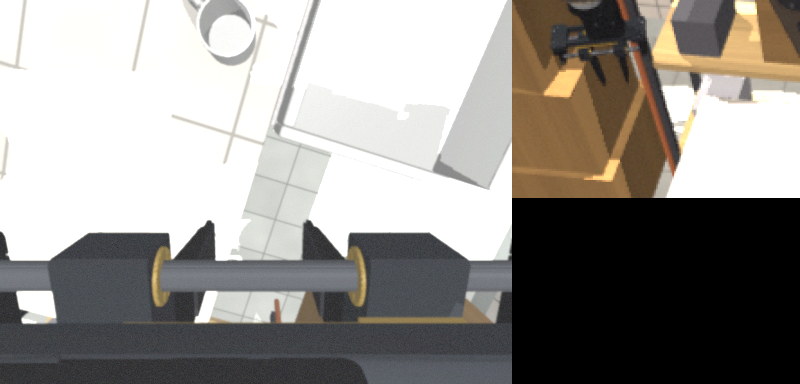

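The fingers ride on carriages and rods that overhang them on every side, ±37 mm in y and ±90 mm in x. With the tool vertical the body would hit the bottle's upper half, so I need either clearance or a tilt. First I'll get the bottle heights so I can cross over safely.

Run:
```python
from h import *
s=dict(np.load('pics/s0.npz'));t=dict(np.load('pics/t0.npz'))
def tri(a,b):
    A=[];B=[]
    for c,(u,v) in((s,a),(t,b)):
        T=c['T'];d=T[:3,:3]@[(u-c['cx'])/c['fx'],(v-c['cy'])/c['fy'],1];d/=np.linalg.norm(d);P=np.eye(3)-np.outer(d,d);A.append(P);B.append(P@T[:3,3])
    A=np.vstack(A);B=np.hstack(B);X,r,_,_=np.linalg.lstsq(A,B,rcond=None);return X.round(),r
sx=lambda x,y:(140+x/2.5,115+y/2.5); tx=lambda x,y:(235+(x-400)/3.333,125+y/3.333)
print('small top',tri(sx(273,150),tx(548,179)))
print('small spout',tri(sx(299,167),tx(513,163)))
print('b1',tri(sx(263,37),tx(580,291)))
print('b3',tri(sx(345,186),tx(453,76)))
for n,c in(('s',s),('t',t)):
  for z in(0,55,118,236): print(n,z,np.round(proj(c,(590,-52,z)),1), end=' ')
```

```text
small top (array([584., -41., 231.]), array([0.52232508]))
small spout (array([603.,  -1., 223.]), array([2.21367127]))
b1 (array([456., -72., 324.]), array([0.51987525]))
b3 (array([683.,  67., 320.]), array([29.53836643]))
s 0 [247.2 206.8] s 55 [246.9 200.1] s 118 [246.5 192.1] s 236 [245.7 175.3] t 0 [280.2 183.5] t 55 [280.6 182.2] t 118 [281.2 180.5] t 236 [282.3 177. ]
```

The small bottle's top is at (584,-41,231), which agrees with the given 236 mm height. The big bottles are about 324 mm tall. I'll move over the bay at a safe height and look with the wrist camera.

```bash
python3 -m handwheel '[{"hand":0.0,"x":0,"y":0,"z":0.04,"spin":0},{"hand":0.0,"x":0.37,"y":0.45,"z":0.06,"spin":-3.4},{"hand":0.0,"x":0.37,"y":0.45,"z":0.06,"spin":-3.4},{"hand":0.0,"x":0.37,"y":0.45,"z":0.06,"spin":-3.4},{"hand":0.0,"x":0.37,"y":0.45,"z":0.06,"spin":-3.4},{"hand":0.0,"x":0.37,"y":0.45,"z":0.06,"spin":-3.4},{"hand":0.0,"x":0.37,"y":0.45,"z":0.06,"spin":-3.4},{"hand":0.0,"x":0.37,"y":0.45,"z":0.06,"spin":-3.4},{"hand":0.0,"x":0.37,"y":0.45,"z":0.06,"spin":-3.4},{"hand":0.0,"x":0.37,"y":0.45,"z":0.06,"spin":-3.4},{"hand":0.0,"x":0.37,"y":0.45,"z":0.06,"spin":-3.4},{"hand":0.0,"x":0.37,"y":0.45,"z":0.06,"spin":-3.4},{"hand":0.0,"x":0.37,"y":0.45,"z":0.06,"spin":-3.4},{"hand":0.0,"x":0.37,"y":0.45,"z":0.06,"spin":-3.4},{"hand":0.0,"x":0.37,"y":0.45,"z":0.06,"spin":-3.4},{"hand":0.0,"x":0.37,"y":0.45,"z":0.06,"spin":-3.4},{"hand":0.0,"x":0.37,"y":0.45,"z":0.06,"spin":-3.4},{"hand":0.0,"x":0.37,"y":0.45,"z":0.06,"spin":-3.4}]'
python3 - <<'E'
from h import *
s=state();print(s['t'],np.round(s['joints'],4),s['eef_pos'],s['tcp_rot'])
w=snap('wrist','pics/w2.png');cv2.imwrite('pics/w2v.png',cv2.convertScaleAbs(cv2.resize(w['img'][...,::-1],(768,576)),alpha=1.3,beta=10))
print(np.round(w['T'],2).tolist())
E
```

```text
t: 2.52
eef_pos: [553.9, -147.5, 487.6]
tcp_rot: [3.14, 0.0, -1.568]
ft_force: [-0.1, 0.2, -0.5]
opening: 0.006
2.5167 [-3.7520e-01  2.7080e-01  1.2358e+00 -4.0000e-04  1.6369e+00  1.1929e+00] [ 553.91163539 -147.45003679  487.59660838] [ 3.13967143e+00  3.20978655e-04 -1.56812492e+00]
[[0.0, -0.97, -0.24, 620.43], [-1.0, -0.0, -0.0, -145.84], [0.0, 0.24, -0.97, 644.05], [0.0, 0.0, 0.0, 1.0]]
```

View pics/w2v.png

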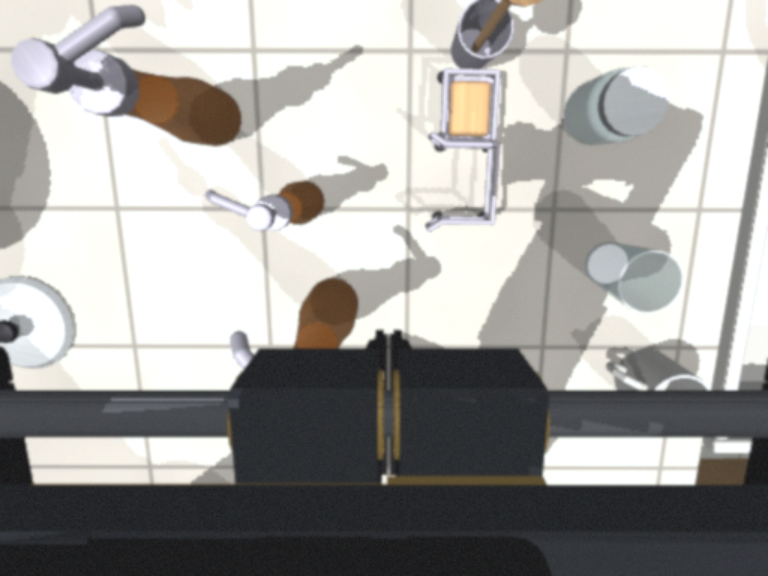

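The view shows the target bottle with its base near display (305,198), spout pointing to (212,195), and the bay's open side facing left. The bay's upper side wires run from (432,226) to (493,218) and from (435,142) to (493,148), with the back wire at about x = 493. Next I'll measure both.

Run:
```python
from h import *
c=dict(np.load('pics/w2.npz'))
R=lambda x,y,z:ray(c,x/1.5,y/1.5,z)[:2].round(1)
print('mouth ends',R(430,226,65),R(434,140,65),'back corners centre',R(493,217,65),R(493,148,65),'back low?',R(484,216,25))
print('cup',R(484,28,96),'b1 base near',R(357,295,0),'b3 base near', R(238,125,0))
h=cv2.cvtColor(c['img'],cv2.COLOR_RGB2HSV).astype(int);m=((h[...,0]<16)&(h[...,1]>110)&(h[...,2]<190)).astype(np.uint8)
n,L,st,ce=cv2.connectedComponentsWithStats(m)
for i in range(1,n):
    if st[i,4]>100:
        ys,xs=np.where(L==i);print(st[i].tolist())
        P=np.array([ray(c,x,y,0)[:2] for x,y in zip(xs,ys)]);o=c['T'][:2,3];d=np.linalg.norm(P-o,axis=1)
        k=P[np.argsort(d)[:6]].mean(0);u=(k-o)/np.linalg.norm(k-o);print('near',k.round(1),'ctr',(k+25*u).round(1))
# carriage: rows/cols -> y offset vs height
g=(c['img'].max(2)<75)
print('dark top row at col 180,300',[np.where(g[:,k])[0][:1] for k in(180,300,200)],'cols at row 290',np.where(np.diff(g[290].astype(int)))[0])
```

```text
mouth ends [ 556.4 -194.8] [ 651.7 -197. ] back corners centre [ 567.  -267.1] [ 643.4 -263. ] back low? [ 564.5 -264.4]
cup [ 757.4 -241.4] b1 base near [ 457.3 -105.3] b3 base near [672.   38.2]
[87, 48, 73, 48, 2309]
near [671.7  38.6] ctr [678.3  62.6]
[187, 122, 28, 26, 502]
near [589.2 -59.9] ctr [580.6 -36.5]
[197, 186, 41, 47, 1409]
near [476.  -84.1] ctr [453.  -74.2]
dark top row at col 180,300 [array([233]), array([233]), array([122])] cols at row 290 [151 152 251 254 262 265 364 365 374 375 376 378 383 385 389 391 392 394
 395 396 398 399 404 405 406 407 408 409 412 413 414 415 417 420 424 425
 427 430]
```

Measured positions:

| Item | Position |
|---|---|
| Bottle base | about (582,-39) |
| Bay home | about (604,-241) |
| Caddy yaw | about -90° |

The home spot agrees three ways: mouth, cup and back wire. With the tool strictly vertical, the body overhangs the fingers by more than the bottle's taper gives. I'll check in free air, up high over the empty side, what tool posture the arm takes at the limit of its reach.

```bash
python3 -m handwheel '[{"hand":0.0,"x":0.55,"y":0.6,"z":0,"spin":0},{"hand":0.0,"x":0.55,"y":0.6,"z":0,"spin":0},{"hand":0.0,"x":0.55,"y":0.6,"z":0,"spin":0},{"hand":0.0,"x":0.55,"y":0.6,"z":0,"spin":0},{"hand":0.0,"x":0.55,"y":0.6,"z":0,"spin":0},{"hand":0.0,"x":0.55,"y":0.6,"z":0,"spin":0},{"hand":0.0,"x":0.55,"y":0.6,"z":0,"spin":0},{"hand":0.0,"x":0.55,"y":0.6,"z":0,"spin":0},{"hand":0.0,"x":0.55,"y":0.6,"z":0,"spin":0},{"hand":0.0,"x":0.55,"y":0.6,"z":0,"spin":0},{"hand":0.0,"x":0.55,"y":0.6,"z":0,"spin":0},{"hand":0.0,"x":0.55,"y":0.6,"z":0,"spin":0},{"hand":0.0,"x":0.55,"y":0.6,"z":0,"spin":0},{"hand":0.0,"x":0.55,"y":0.6,"z":0,"spin":0},{"hand":0.0,"x":0.55,"y":0.6,"z":0,"spin":0},{"hand":0.0,"x":0.55,"y":0.6,"z":0,"spin":0}]'
python3 -c "
from h import *
s=state();print(np.round(s['joints'],3))"
```

```text
t: 3.9
eef_pos: [843.3, 265.1, 416.5]
tcp_rot: [-3.119, 0.007, -1.57]
ft_force: [-0.3, 0.1, -0.2]
opening: 0.006
[2.300e-01 1.008e+00 4.900e-02 2.000e-03 2.061e+00 1.800e+00]
```

```bash
python3 -m handwheel '[{"hand":0.0,"x":0.5,"y":0.16,"z":0.4,"spin":0},{"hand":0.0,"x":0.5,"y":0.16,"z":0.4,"spin":0},{"hand":0.0,"x":0.5,"y":0.16,"z":0.4,"spin":0},{"hand":0.0,"x":0.5,"y":0.16,"z":0.4,"spin":0},{"hand":0.0,"x":0.5,"y":0.16,"z":0.4,"spin":0},{"hand":0.0,"x":0.5,"y":0.16,"z":0.4,"spin":0},{"hand":0.0,"x":0.5,"y":0.16,"z":0.4,"spin":0},{"hand":0.0,"x":0.5,"y":0.16,"z":0.4,"spin":0}]'
python3 -c "
from h import *
s=state();print(np.round(s['joints'],3),s['tcp_rot'],s['qvel'])"
```

```text
t: 4.57
eef_pos: [831.6, 261.9, 449.8]
tcp_rot: [-3.094, 0.015, -1.569]
ft_force: [-0.4, -0.2, -0.9]
opening: 0.004
[0.228 0.97  0.048 0.004 2.074 1.799] [-3.09441049  0.01459674 -1.56868599] [ 0.00169441 -0.0270092   0.00280247 -0.00014476  0.03447234 -0.00041472]
```

The tool leaned outward slightly, by about 0.047 rad, and that grew over the two calls. I'll check whether the lean carries over between calls.

```bash
for k in 1; do python3 -m handwheel '[{"hand":0.0,"x":0.6,"y":0.19,"z":0,"spin":0},{"hand":0.0,"x":0.6,"y":0.19,"z":0,"spin":0},{"hand":0.0,"x":0.6,"y":0.19,"z":0,"spin":0}]'; done;  python3 -m handwheel '[{"hand":0.0,"x":0,"y":0,"z":0,"spin":0},{"hand":0.0,"x":0,"y":0,"z":0,"spin":0}]'
```

```text
t: 4.82
eef_pos: [863.4, 272.4, 400.5]
tcp_rot: [-3.072, 0.022, -1.568]
ft_force: [0.8, -0.4, -0.7]
opening: 0.002
t: 4.98
eef_pos: [863.2, 272.3, 399.2]
tcp_rot: [-3.076, 0.021, -1.568]
ft_force: [0.1, -0.6, 0.5]
opening: 0.002
```

The lean carries over and adds about 0.02 rad per call, so I can build up the 20° or so that gets the body clear. To keep joint 6 in range for the push towards -y, the tool's +y side must lead. I'll turn the hand first.

```bash
python3 -m handwheel '[{"hand":0,"x":-0.08,"y":-0.02,"z":0.03,"spin":20},{"hand":0,"x":-0.08,"y":-0.02,"z":0.03,"spin":20},{"hand":0,"x":-0.08,"y":-0.02,"z":0.03,"spin":20},{"hand":0,"x":-0.08,"y":-0.02,"z":0.03,"spin":20},{"hand":0,"x":-0.08,"y":-0.02,"z":0.03,"spin":20},{"hand":0,"x":-0.08,"y":-0.02,"z":0.03,"spin":20},{"hand":0,"x":-0.08,"y":-0.02,"z":0.03,"spin":20},{"hand":0,"x":-0.08,"y":-0.02,"z":0.03,"spin":20},{"hand":0,"x":-0.08,"y":-0.02,"z":0.03,"spin":20},{"hand":0,"x":-0.08,"y":-0.02,"z":0.03,"spin":20},{"hand":0,"x":-0.08,"y":-0.02,"z":0.03,"spin":20},{"hand":0,"x":-0.08,"y":-0.02,"z":0.03,"spin":20},{"hand":0,"x":-0.08,"y":-0.02,"z":0.03,"spin":20},{"hand":0,"x":-0.08,"y":-0.02,"z":0.03,"spin":20},{"hand":0,"x":-0.08,"y":-0.02,"z":0.03,"spin":20}]'
python3 -m handwheel '[{"hand":0,"x":0,"y":0,"z":0,"spin":19.4},{"hand":0,"x":0,"y":0,"z":0,"spin":19.4},{"hand":0,"x":0,"y":0,"z":0,"spin":19.4},{"hand":0,"x":0,"y":0,"z":0,"spin":19.4},{"hand":0,"x":0,"y":0,"z":0,"spin":19.4},{"hand":0,"x":0,"y":0,"z":0,"spin":19.4},{"hand":0,"x":0,"y":0,"z":0,"spin":19.4},{"hand":0,"x":0,"y":0,"z":0,"spin":19.4},{"hand":0,"x":0,"y":0,"z":0,"spin":19.4},{"hand":0,"x":0,"y":0,"z":0,"spin":19.4},{"hand":0,"x":0,"y":0,"z":0,"spin":19.4},{"hand":0,"x":0,"y":0,"z":0,"spin":19.4},{"hand":0,"x":0,"y":0,"z":0,"spin":19.4},{"hand":0,"x":0,"y":0,"z":0,"spin":19.4},{"hand":0,"x":0,"y":0,"z":0,"spin":19.4}]'
python3 -m handwheel '[{"hand":0,"x":0.4,"y":0.13,"z":0,"spin":0},{"hand":0,"x":0.4,"y":0.13,"z":0,"spin":0},{"hand":0,"x":0.4,"y":0.13,"z":0,"spin":0},{"hand":0,"x":0.4,"y":0.13,"z":0,"spin":0}]'
python3 -m handwheel '[{"hand":0,"x":0.4,"y":0.13,"z":0,"spin":0}]'
python3 -m handwheel '[{"hand":0,"x":0.4,"y":0.13,"z":0,"spin":0}]'
python3 -m handwheel '[{"hand":0,"x":0.4,"y":0.13,"z":0,"spin":0}]'
```

```text
t: 6.23
eef_pos: [782.6, 252.1, 433.6]
tcp_rot: [-3.072, 0.02, 0.174]
ft_force: [0.3, -0.0, 0.5]
opening: 0.006
t: 7.48
eef_pos: [782.5, 252.4, 433.5]
tcp_rot: [-3.073, 0.022, 1.864]
ft_force: [0.5, 0.3, 0.3]
opening: 0.003
t: 7.82
eef_pos: [838.5, 269.7, 386.8]
tcp_rot: [-3.093, 0.021, 1.859]
ft_force: [0.7, 0.1, 1.0]
opening: 0.005
t: 7.9
eef_pos: [849.7, 273.3, 376.6]
tcp_rot: [-3.119, 0.021, 1.859]
ft_force: [-1.1, 0.8, 0.9]
opening: 0.006
t: 7.98
eef_pos: [861.3, 277.0, 363.8]
tcp_rot: [3.141, 0.021, 1.859]
ft_force: [0.2, 0.9, -0.1]
opening: 0.003
t: 8.07
eef_pos: [872.4, 280.6, 350.6]
tcp_rot: [3.119, 0.02, 1.859]
ft_force: [-0.1, -0.0, 0.6]
opening: 0.006
```

Each one-row call adds about 0.024 rad in the right direction. I'll continue with an upward component to hold height.

```bash
python3 -m handwheel '[{"hand":0,"x":0.4,"y":0.13,"z":0.2,"spin":0}]' | sed -n 2,3p
python3 -m handwheel '[{"hand":0,"x":0.4,"y":0.13,"z":0.2,"spin":0}]' | sed -n 2,3p
python3 -m handwheel '[{"hand":0,"x":0.4,"y":0.13,"z":0.2,"spin":0}]' | sed -n 2,3p
python3 -m handwheel '[{"hand":0,"x":0.4,"y":0.13,"z":0.2,"spin":0}]' | sed -n 2,3p
python3 -m handwheel '[{"hand":0,"x":0.4,"y":0.13,"z":0.2,"spin":0}]' | sed -n 2,3p
python3 -m handwheel '[{"hand":0,"x":0.4,"y":0.13,"z":0.2,"spin":0}]' | sed -n 2,3p
```

```text
eef_pos: [877.4, 282.0, 349.6]
tcp_rot: [3.101, 0.02, 1.859]
eef_pos: [881.3, 283.3, 356.1]
tcp_rot: [3.074, 0.019, 1.86]
eef_pos: [885.8, 284.6, 360.6]
tcp_rot: [3.049, 0.019, 1.86]
eef_pos: [890.7, 286.1, 363.5]
tcp_rot: [3.025, 0.019, 1.86]
eef_pos: [895.7, 287.8, 365.8]
tcp_rot: [3.001, 0.018, 1.861]
eef_pos: [901.0, 289.3, 367.9]
tcp_rot: [2.978, 0.018, 1.861]
```

```bash
python3 -m handwheel '[{"hand":0,"x":0.4,"y":0.13,"z":0.2,"spin":0}]' | sed -n 3p
python3 -m handwheel '[{"hand":0,"x":0.4,"y":0.13,"z":0.2,"spin":0}]' | sed -n 3p
python3 -m handwheel '[{"hand":0,"x":0.4,"y":0.13,"z":0.2,"spin":0}]' | sed -n 3p
python3 -m handwheel '[{"hand":0,"x":0.4,"y":0.13,"z":0.2,"spin":0}]' | sed -n 3p
python3 -m handwheel '[{"hand":0,"x":0.4,"y":0.13,"z":0.2,"spin":0}]' | sed -n 3p
python3 -m handwheel '[{"hand":0,"x":0.4,"y":0.13,"z":0.2,"spin":0}]' | sed -n 3p
python3 -m handwheel '[{"hand":0,"x":0.4,"y":0.13,"z":0.2,"spin":0}]' | sed -n 3p
python3 -m handwheel '[{"hand":0,"x":0.4,"y":0.13,"z":0.2,"spin":0}]' | sed -n 3p
python3 -m handwheel '[{"hand":0,"x":0.4,"y":0.13,"z":0.2,"spin":0}]' | sed -n 3p
python3 -m handwheel '[{"hand":0,"x":0.4,"y":0.13,"z":0.2,"spin":0}]' | sed -n 3p
python3 -m handwheel '[{"hand":0,"x":0.4,"y":0.13,"z":0.2,"spin":0}]'; python3 -c "
from h import *
print(np.round(state()['joints'],3))"
```

```text
tcp_rot: [2.954, 0.017, 1.861]
tcp_rot: [2.93, 0.017, 1.861]
tcp_rot: [2.906, 0.017, 1.861]
tcp_rot: [2.881, 0.016, 1.861]
tcp_rot: [2.857, 0.016, 1.861]
tcp_rot: [2.833, 0.015, 1.862]
tcp_rot: [2.808, 0.015, 1.862]
tcp_rot: [2.783, 0.015, 1.862]
tcp_rot: [2.759, 0.014, 1.862]
tcp_rot: [2.734, 0.014, 1.862]
t: 9.48
eef_pos: [960.9, 308.0, 395.1]
tcp_rot: [2.709, 0.013, 1.862]
ft_force: [1.0, -0.2, 0.2]
opening: 0.005
[ 0.243  1.059  0.048  0.008  1.601 -1.62 ]
```

The tool now leans 0.43 rad. I'll fit the arm's link lengths from the logged joints and check a push path against the two big bottles, including hand yaw, body box, wrist and forearm.

```bash
cat > clr.py <<'E'
import numpy as np
from scipy.optimize import least_squares
D=[(.4914,1.5593,625.,228.2,0),(.3703,1.2369,624.8,427.8,0),(.2708,1.2358,573.2,487.6,0),(1.008,.049,884.,416.5,.022),(1.059,.048,1009.,395.1,.432),(.97,.048,871.9,449.8,.047)]
def fk(p,q2,q3,th):
    a,l2,l3,de,d,L=p; return a+l2*np.sin(q2)+l3*np.sin(q2+q3+de)+L*np.sin(th), d+l2*np.cos(q2)+l3*np.cos(q2+q3+de)-L*np.cos(th)
f=least_squares(lambda p:np.ravel([(fk(p,q2,q3,t)[0]-r,fk(p,q2,q3,t)[1]-z) for q2,q3,r,z,t in D]),[30,450,450,0,400,300],bounds=([-50,200,200,-.6,200,200],[200,800,800,.6,800,500]))
p=f.x
TH=.432; B={'b1':(454.5,-73),'b3':(680,65)}; S=1.37
rad=lambda z:np.interp(z,[0,55*S,80*S,118*S,150*S,320,330],[25*S,25*S,20.5*S,16*S,12*S,14,14])
def tcp(bx,by,az,off=35): u=np.array([np.cos(az),np.sin(az)]); return np.array([bx,by])-off*u,u
def check(bx,by,azd,off=35,zt=25):
    az=np.radians(azd); t,u=tcp(bx,by,az,off); rt=np.array([-u[1],u[0]]); T=np.array([*t,zt])
    zt_=np.array([*(np.sin(TH)*u),-np.cos(TH)]); yt=np.array([*(np.cos(TH)*u),np.sin(TH)]); xt=np.array([*rt,0])
    g=[T-a*zt_+y*yt+x*xt for a in np.linspace(64,170,12) for y in np.linspace(-37.5,37.5,9) for x in np.linspace(-90,90,37)]
    g=np.array(g); W=T-p[5]*zt_; r=np.hypot(*W[:2]); e=W[:2]/r
    # elbow
    dz=W[2]-p[4]; dr=r-p[0]; d=np.hypot(dr,dz); A=np.arctan2(dr,dz)-np.arccos((p[1]**2+d*d-p[2]**2)/(2*p[1]*d)); E=np.array([*(e*(p[0]+p[1]*np.sin(A))),p[4]+p[1]*np.cos(A)])
    out={}
    for n,c in B.items():
        m=g[:,2]<330; o=[(np.hypot(*(g[m,:2]-c).T)-rad(g[m,2])).min()]
        for P,Q,R in((T-170*zt_,W,60),(W,E,80)):
            s=np.linspace(0,1,60)[:,None]; X=P+s*(Q-P); k=np.hypot(np.hypot(*(X[:,:2]-c).T),np.maximum(0,X[:,2]-320)); o.append(k.min()-R-15)
        out[n]=np.round(o).tolist()
    return t.round(),W.round(),out
if __name__=='__main__':
    print(p.round(3),np.abs(f.fun).max())
    for k in [(582,-39,-60,80),(582,-39,-60,35),(582,-39,-50,80),(582,-39,-50,35),(595,-65,-60,35),(604,-84,-60,35),(604,-84,-80,35),(604,-110,-75,35),(604,-110,-90,35),(604,-150,-80,35),(604,-150,-90,35),(604,-200,-90,35),(604,-241,-90,35)]: print(k,check(*k))
E
python3 clr.py
```

```text
[5.35700e+00 5.84732e+02 4.12068e+02 1.06000e-01 2.00000e+02 2.59039e+02] 0.5839882331499666
(582, -39, -60, 80) (array([542.,  30.]), array([488., 124., 260.]), {'b1': [24.0, 98.0, 97.0], 'b3': [27.0, 101.0, 106.0]})
(582, -39, -60, 35) (array([564.,  -9.]), array([510.,  85., 260.]), {'b1': [7.0, 71.0, 62.0], 'b3': [16.0, 77.0, 76.0]})
(582, -39, -50, 80) (array([531.,  22.]), array([461., 105., 260.]), {'b1': [4.0, 78.0, 80.0], 'b3': [46.0, 121.0, 128.0]})
(582, -39, -50, 35) (array([560., -12.]), array([490.,  71., 260.]), {'b1': [-3.0, 55.0, 47.0], 'b3': [23.0, 93.0, 95.0]})
(595, -65, -60, 35) (array([578., -35.]), array([523.,  59., 260.]), {'b1': [3.0, 58.0, 41.0], 'b3': [15.0, 68.0, 62.0]})
(604, -84, -60, 35) (array([586., -54.]), array([532.,  40., 260.]), {'b1': [-0.0, 51.0, 27.0], 'b3': [16.0, 66.0, 55.0]})
(604, -84, -80, 35) (array([598., -50.]), array([579.,  57., 260.]), {'b1': [24.0, 86.0, 57.0], 'b3': [-13.0, 26.0, 6.0]})
(604, -110, -75, 35) (array([595., -76.]), array([567.,  29., 260.]), {'b1': [11.0, 64.0, 31.0], 'b3': [8.0, 44.0, 24.0]})
(604, -110, -90, 35) (array([604., -75.]), array([604.,  33., 260.]), {'b1': [29.0, 90.0, 51.0], 'b3': [13.0, 7.0, -13.0]})
(604, -150, -80, 35) (array([ 598., -116.]), array([579.,  -9., 260.]), {'b1': [10.0, 59.0, 13.0], 'b3': [41.0, 50.0, 30.0]})
(604, -150, -90, 35) (array([ 604., -115.]), array([604.,  -7., 260.]), {'b1': [25.0, 77.0, 28.0], 'b3': [53.0, 29.0, 9.0]})
(604, -200, -90, 35) (array([ 604., -165.]), array([604., -57., 260.]), {'b1': [31.0, 75.0, 10.0], 'b3': [103.0, 68.0, 48.0]})
(604, -241, -90, 35) (array([ 604., -206.]), array([604., -98., 260.]), {'b1': [44.0, 77.0, 8.0], 'b3': [144.0, 104.0, 84.0]})
```

```bash
cat >> clr.py <<'E'
def spout(bx,by,azd,A,Bq,off=35,zt=25):
    az=np.radians(azd); t,u=tcp(bx,by,az,off); T=np.array([*t,zt]); zt_=np.array([*(np.sin(TH)*u),-np.cos(TH)]); W=T-p[5]*zt_
    r=np.hypot(*W[:2]);e=W[:2]/r;dz=W[2]-p[4];dr=r-p[0];d=np.hypot(dr,dz);al=np.arctan2(dr,dz)-np.arccos((p[1]**2+d*d-p[2]**2)/(2*p[1]*d))
    E=np.array([*(e*(p[0]+p[1]*np.sin(al))),p[4]+p[1]*np.cos(al)])
    s=np.linspace(0,1,80); f=lambda P,Q:P+s[:,None]*(Q-P); Sp=f(np.array(A,float),np.array(Bq,float)); m=lambda X:np.linalg.norm(X[:,None]-Sp[None],axis=2).min()
    return 'forearm axis',round(m(f(W,E))),'hand axis',round(m(f(T,W))),'E',E.round()
E
python3 - <<'E'
from clr import *
from h import *
s=dict(np.load('pics/s0.npz'));t=dict(np.load('pics/t0.npz'));w=dict(np.load('pics/w2.npz'))
A=[];B=[]
for c,(u,v) in((s,(140+284/2.5,115+77/2.5)),(t,(235+153/3.333,125+246/3.333)),(w,(240/1.5,340/1.5))):
    T=c['T'];d=T[:3,:3]@[(u-c['cx'])/c['fx'],(v-c['cy'])/c['fy'],1];d/=np.linalg.norm(d);P=np.eye(3)-np.outer(d,d);A.append(P);B.append(P@T[:3,3])
X=np.linalg.lstsq(np.vstack(A),np.hstack(B),rcond=None)[0];print('b1 spout tip',X.round(), ray(w,240/1.5,340/1.5,313).round())
X=np.array([X[0],X[1],313])
for k in[(604,-150,-85),(604,-200,-90),(604,-241,-90),(604,-241,-80),(604,-241,-100),(604,-241,-110)]:
    print(k,spout(*k,(455,-73,313),X), check(*k)[2])
E
```

```text
b1 spout tip [503. -40. 301.] [504. -43. 313.]
(604, -150, -85) ('forearm axis', 64, 'hand axis', 108, 'E', array([404.,  -5., 627.])) {'b1': [18.0, 68.0, 21.0], 'b3': [46.0, 39.0, 19.0]}
(604, -200, -90) ('forearm axis', 65, 'hand axis', 115, 'E', array([408., -38., 622.])) {'b1': [31.0, 75.0, 10.0], 'b3': [103.0, 68.0, 48.0]}
(604, -241, -90) ('forearm axis', 81, 'hand axis', 128, 'E', array([406., -66., 620.])) {'b1': [44.0, 77.0, 8.0], 'b3': [144.0, 104.0, 84.0]}
(604, -241, -80) ('forearm axis', 70, 'hand axis', 110, 'E', array([397., -68., 629.])) {'b1': [37.0, 52.0, -8.0], 'b3': [131.0, 118.0, 98.0]}
(604, -241, -100) ('forearm axis', 95, 'hand axis', 149, 'E', array([416., -66., 611.])) {'b1': [61.0, 101.0, 24.0], 'b3': [153.0, 97.0, 77.0]}
(604, -241, -110) ('forearm axis', 110, 'hand axis', 173, 'E', array([425., -69., 601.])) {'b1': [74.0, 123.0, 38.0], 'b3': [152.0, 98.0, 78.0]}
```

Run:
```python
from clr import *
X=(504,-42,313)
for bx,by in[(582,-39),(590,-55),(597,-75),(604,-95),(606,-115),(606,-135),(606,-155),(606,-175),(604,-200),(604,-241)]:
    r=[]
    for az in range(-115,-49,5):
        o=check(bx,by,az)[2];s=spout(bx,by,az,(455,-73,313),X)
        r.append((az,o['b1'][0],o['b3'][0],min(o['b1'][1],o['b3'][1]),min(o['b1'][2],o['b3'][2]),s[1]))
    print((bx,by),[tuple(int(v) for v in x) for x in r if min(x[1],x[2])>=3 and x[5]>52])
```

```text
(582, -39) [(-70, 14, 5, 59, 55, 134), (-65, 10, 11, 68, 66, 129), (-60, 7, 16, 71, 62, 125), (-55, 3, 20, 63, 55, 120)]
(590, -55) [(-65, 9, 9, 62, 56, 114), (-60, 4, 15, 62, 49, 109)]
(597, -75) [(-65, 5, 10, 60, 41, 95)]
(604, -95) [(-115, 60, 15, -41, -61, 126), (-110, 52, 14, -38, -58, 123), (-105, 45, 12, -31, -51, 120), (-100, 39, 9, -21, -41, 116), (-95, 34, 4, -9, -29, 112), (-70, 9, 9, 51, 33, 84)]
(606, -115) [(-115, 54, 33, -23, -43, 118), (-110, 48, 33, -23, -43, 114), (-105, 42, 31, -20, -40, 110), (-100, 38, 28, -12, -32, 105), (-95, 34, 24, -3, -23, 100), (-90, 30, 18, 8, -12, 94), (-85, 25, 11, 19, -1, 88), (-80, 18, 6, 31, 11, 81), (-75, 11, 10, 44, 24, 74), (-70, 4, 19, 54, 20, 67)]
(606, -135) [(-115, 52, 51, -4, -24, 110), (-110, 47, 51, -5, -25, 106), (-105, 43, 50, -3, -23, 100), (-100, 39, 48, 2, -18, 95), (-95, 34, 44, 9, -11, 88), (-90, 29, 38, 18, -2, 82), (-85, 21, 31, 29, 9, 74), (-80, 14, 26, 40, 20, 67), (-75, 6, 26, 52, 15, 59)]
(606, -155) [(-115, 54, 69, 16, -4, 106), (-110, 50, 70, 14, -6, 100), (-105, 46, 70, 14, -6, 94), (-100, 41, 68, 18, -2, 87)
[... 242 characters left out ...]
6, 84, 40, 20, 74), (-90, 27, 78, 47, 19, 66), (-85, 20, 71, 55, 11, 57)]
(604, -200) [(-115, 67, 110, 61, 41, 104), (-110, 60, 113, 58, 38, 97), (-105, 53, 114, 57, 33, 89), (-100, 45, 112, 59, 26, 81), (-95, 37, 109, 63, 18, 72), (-90, 31, 103, 68, 10, 64), (-85, 24, 96, 63, 2, 55)]
(604, -241) [(-115, 82, 148, 102, 45, 116), (-110, 74, 152, 98, 38, 108), (-105, 67, 153, 97, 31, 101), (-100, 61, 153, 97, 24, 93), (-95, 53, 150, 89, 16, 86), (-90, 44, 144, 77, 8, 79), (-85, 38, 137, 64, 0, 73), (-80, 37, 131, 52, -8, 68), (-75, 40, 128, 41, -16, 64), (-70, 47, 127, 31, -23, 62), (-65, 54, 129, 22, -29, 61), (-60, 58, 134, 14, -33, 61), (-55, 61, 141, 9, -35, 61), (-50, 63, 149, 7, -34, 63)]
```

The schedule has clearance everywhere: approach with the hand leading at -65°, then turn gradually to -100° as the bottle nears the bay. The two fingers are set 30 mm apart as a cradle at the bottle's foot. I'll move to the standoff, staying high.

```bash
python3 -m handwheel '[{"hand":0.03,"x":-0.04,"y":-0.02,"z":0.03,"spin":-1},{"hand":0.03,"x":-0.413,"y":-0.275,"z":0.04,"spin":-16.35},{"hand":0.03,"x":-0.413,"y":-0.275,"z":0.04,"spin":-16.35},{"hand":0.03,"x":-0.413,"y":-0.275,"z":0.04,"spin":-16.35},{"hand":0.03,"x":-0.413,"y":-0.275,"z":0.04,"spin":-16.35},{"hand":0.03,"x":-0.413,"y":-0.275,"z":0.04,"spin":-16.35},{"hand":0.03,"x":-0.413,"y":-0.275,"z":0.04,"spin":-16.35},{"hand":0.03,"x":-0.413,"y":-0.275,"z":0.04,"spin":-16.35},{"hand":0.03,"x":-0.413,"y":-0.275,"z":0.04,"spin":-16.35},{"hand":0.03,"x":-0.413,"y":-0.275,"z":0.04,"spin":-16.35},{"hand":0.03,"x":-0.413,"y":-0.275,"z":0.04,"spin":-16.35},{"hand":0.03,"x":-0.413,"y":-0.275,"z":0.04,"spin":-16.35},{"hand":0.03,"x":-0.413,"y":-0.275,"z":0.04,"spin":-16.35},{"hand":0.03,"x":-0.413,"y":-0.275,"z":0.04,"spin":-16.35},{"hand":0.03,"x":-0.413,"y":-0.275,"z":0.04,"spin":-16.35},{"hand":0.03,"x":-0.413,"y":-0.275,"z":0.04,"spin":-16.35}]'
python3 - <<'E'
from h import *
s=state();print(np.round(s['joints'],3))
w=snap('scene','pics/s3.png');a=w['img'][...,::-1][0:260,120:400];cv2.imwrite('pics/s3v.png',cv2.convertScaleAbs(cv2.resize(a,(640,594),interpolation=3),alpha=1.6,beta=15))
E
```

```text
t: 10.82
eef_pos: [547.4, 32.8, 435.7]
tcp_rot: [2.711, 0.011, 0.436]
ft_force: [1.0, -0.0, 0.8]
opening: 0.318
[ 0.128  0.2    1.515 -0.427  1.322 -0.225]
```

View pics/s3v.png

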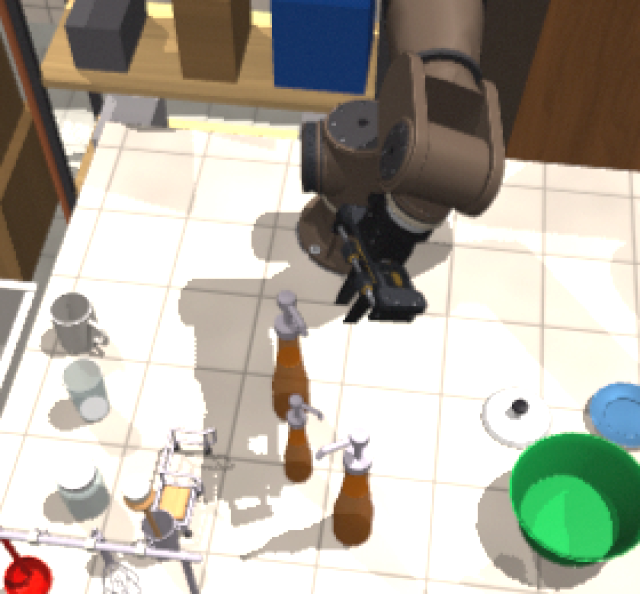

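The hand is over the standoff spot with the fingers leaning towards the small bottle, and the way down is clear between the big bottles at (290,390) and (352,510). I'll descend.

```bash
python3 -m handwheel '[{"hand":0.03,"x":0,"y":0,"z":-0.04,"spin":0},{"hand":0.03,"x":0,"y":0,"z":-0.08,"spin":0},{"hand":0.03,"x":0,"y":0,"z":-0.12,"spin":0},{"hand":0.03,"x":0,"y":0,"z":-0.16,"spin":0},{"hand":0.03,"x":0,"y":0,"z":-0.2,"spin":0},{"hand":0.03,"x":0,"y":0,"z":-0.24,"spin":0},{"hand":0.03,"x":0,"y":0,"z":-0.28,"spin":0},{"hand":0.03,"x":0,"y":0,"z":-0.32,"spin":0},{"hand":0.03,"x":0,"y":0,"z":-0.36,"spin":0},{"hand":0.03,"x":0,"y":0,"z":-0.385,"spin":0},{"hand":0.03,"x":0,"y":0,"z":-0.4,"spin":0},{"hand":0.03,"x":0,"y":0,"z":-0.41,"spin":0},{"hand":0.03,"x":0,"y":0,"z":-0.41,"spin":0},{"hand":0.03,"x":0,"y":0,"z":-0.41,"spin":0}]'
python3 - <<'E'
from h import *
w=snap('scene','pics/s4.png');a=w['img'][...,::-1][90:230,190:330];t=snap('top','pics/t4.png')['img'][...,::-1][130:250,215:355]
o=np.zeros((400,800,3),np.uint8);o[:,:400]=cv2.convertScaleAbs(cv2.resize(a,(400,400),interpolation=3),alpha=1.6,beta=15);o[:343,400:]=cv2.convertScaleAbs(cv2.resize(t,(400,343),interpolation=3),alpha=1.8,beta=15)
cv2.imwrite('pics/s4v.png',o)
E
```

```text
t: 12.03
eef_pos: [547.7, 33.3, 23.8]
tcp_rot: [2.712, 0.015, 0.436]
ft_force: [0.3, -0.5, -0.0]
opening: 0.316
```

View pics/s4v.png

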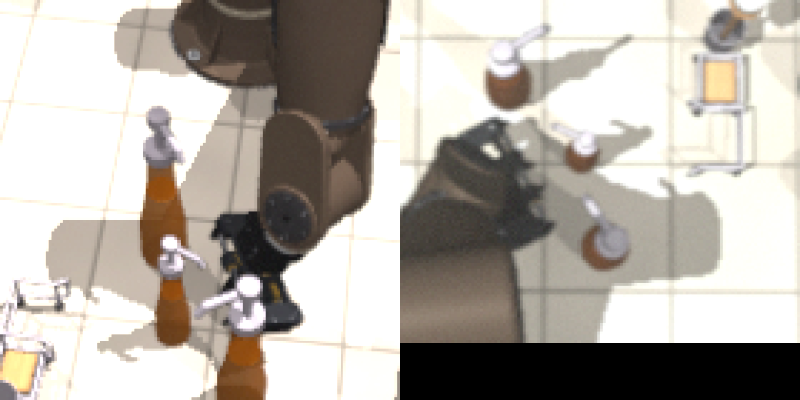

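```bash
python3 -m handwheel '[{"hand":0.03,"x":0.0025,"y":-0.0055,"z":0,"spin":0},{"hand":0.03,"x":0.005,"y":-0.011,"z":0,"spin":0},{"hand":0.03,"x":0.0075,"y":-0.0165,"z":0,"spin":0},{"hand":0.03,"x":0.01,"y":-0.022,"z":0,"spin":0},{"hand":0.03,"x":0.0125,"y":-0.0275,"z":0,"spin":0},{"hand":0.03,"x":0.0145,"y":-0.032,"z":0,"spin":0},{"hand":0.03,"x":0.0165,"y":-0.0365,"z":0,"spin":0},{"hand":0.03,"x":0.0185,"y":-0.041,"z":0,"spin":0},{"hand":0.03,"x":0.0205,"y":-0.0455,"z":0,"spin":0},{"hand":0.03,"x":0.0225,"y":-0.05,"z":0,"spin":0},{"hand":0.03,"x":0.0245,"y":-0.0545,"z":0,"spin":0},{"hand":0.03,"x":0.027,"y":-0.06,"z":0,"spin":0},{"hand":0.03,"x":0.0295,"y":-0.0655,"z":0,"spin":0},{"hand":0.03,"x":0.032,"y":-0.071,"z":0,"spin":0},{"hand":0.03,"x":0.0345,"y":-0.0765,"z":0,"spin":0},{"hand":0.03,"x":0.0345,"y":-0.0765,"z":0,"spin":0}]'
python3 - <<'E'
from h import *
w=snap('scene','pics/s5.png');a=w['img'][...,::-1][120:240,190:310];T=snap('top','pics/t5.png');t=T['img'][...,::-1][130:230,235:355]
o=np.zeros((400,800,3),np.uint8);o[:,:400]=cv2.convertScaleAbs(cv2.resize(a,(400,400),interpolation=3),alpha=1.6,beta=15);o[:333,400:]=cv2.convertScaleAbs(cv2.resize(t,(400,333),interpolation=3),alpha=1.8,beta=15)
cv2.imwrite('pics/s5v.png',o)
E
```

```text
t: 13.47
eef_pos: [582.3, -44.8, 24.9]
tcp_rot: [2.711, 0.013, 0.435]
ft_force: [-0.1, -0.0, 0.4]
opening: 0.315
```

View pics/s5v.png

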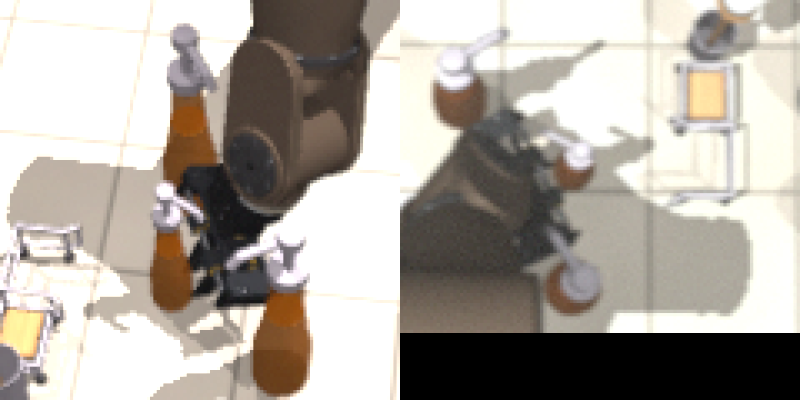

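Run:
```python
from h import *
t0=dict(np.load('pics/t0.npz'));t5=dict(np.load('pics/t5.npz'))
print('pump now',ray(t5,235+178/3.333,130+155/3.333,231).round(),'before',ray(t0,235+148/3.333,125+179/3.333,231).round())
def cent(c,u,v,r=9):
    h=cv2.cvtColor(c['img'],cv2.COLOR_RGB2HSV).astype(int);m=(h[...,0]<16)&(h[...,1]>110)&(h[...,2]<175);s=m[v-r:v+r,u-r:u+r];y,x=np.where(s);return (x.mean()+u-r).round(1),(y.mean()+v-r).round(1),len(x)
for n,u,v in(('b1',288,218),('b3',252,160)): print(n,cent(t0,u,v),cent(t5,u,v))
print('small',cent(t5,287,181,7),ray(t5,*cent(t5,287,181,7)[:2],40).round())
```

```text
pump now [593. -75. 231.] before [584. -41. 231.]
b1 (np.float64(283.0), np.float64(219.4), 27) (np.float64(282.9), np.float64(218.3), 61)
b3 (np.float64(250.8), np.float64(159.8), 58) (np.float64(251.5), np.float64(160.7), 87)
small (np.float64(285.4), np.float64(182.4), 40) [591. -72.  40.]
```

The bottle slid about 35 mm upright to about (593,-75) and the big bottles haven't moved. In the picture it sits in the finger cradle at its foot, with the body clear of the neck. I'll continue along the schedule.

```bash
python3 -m handwheel '[{"hand":0.03,"x":0.003,"y":-0.004,"z":0,"spin":-0.25},{"hand":0.03,"x":0.005,"y":-0.0085,"z":0,"spin":-0.5},{"hand":0.03,"x":0.0075,"y":-0.013,"z":0,"spin":-0.75},{"hand":0.03,"x":0.01,"y":-0.017,"z":0,"spin":-1},{"hand":0.03,"x":0.012,"y":-0.0215,"z":0,"spin":-1.5},{"hand":0.03,"x":0.014,"y":-0.026,"z":0,"spin":-2},{"hand":0.03,"x":0.016,"y":-0.031,"z":0,"spin":-2.5},{"hand":0.03,"x":0.018,"y":-0.0355,"z":0,"spin":-3},{"hand":0.03,"x":0.0195,"y":-0.0405,"z":0,"spin":-3.4},{"hand":0.03,"x":0.0205,"y":-0.0455,"z":0,"spin":-3.8},{"hand":0.03,"x":0.022,"y":-0.05,"z":0,"spin":-4.2},{"hand":0.03,"x":0.023,"y":-0.055,"z":0,"spin":-4.6}]'
python3 - <<'E'
from h import *
c=snap('scene','pics/s6.png');t=snap('top','pics/t6.png')
def cent(c,u,v,r):
    h=cv2.cvtColor(c['img'],cv2.COLOR_RGB2HSV).astype(int);m=(h[...,0]<16)&(h[...,1]>110)&(h[...,2]<175);s=m[v-r:v+r,u-r:u+r];y,x=np.where(s);return (x.mean()+u-r).round(1),(y.mean()+v-r).round(1),len(x)
p=proj(t,(606,-135,40));q=cent(t,int(p[0]),int(p[1]),9);print('expect',np.round(p,1),q,ray(t,*q[:2],40).round())
p=proj(c,(606,-135,60));q=cent(c,int(p[0]),int(p[1]),16);print('expect',np.round(p,1),q,ray(c,*q[:2],50).round())
for n,u,v in(('b1',288,218),('b3',252,160)): print(n,cent(t,u,v,9))
E
```

```text
t: 14.57
eef_pos: [605.0, -99.1, 24.8]
tcp_rot: [2.711, 0.013, 0.031]
ft_force: [-0.1, 2.5, -0.1]
opening: 0.314
expect [300.7 178.8] (np.float64(299.4), np.float64(179.6), 60) [ 603. -130.   40.]
expect [225.3 200.6] (np.float64(226.1), np.float64(201.8), 240) [ 605. -133.   50.]
b1 (np.float64(290.0), np.float64(221.7), 3)
b3 (np.float64(251.5), np.float64(160.3), 86)
```

```bash
python3 -m handwheel '[{"hand":0.03,"x":0.001,"y":-0.005,"z":0,"spin":-0.25},{"hand":0.03,"x":0.0015,"y":-0.01,"z":0,"spin":-0.5},{"hand":0.03,"x":0.002,"y":-0.015,"z":0,"spin":-0.75},{"hand":0.03,"x":0.003,"y":-0.02,"z":0,"spin":-1},{"hand":0.03,"x":0.0035,"y":-0.025,"z":0,"spin":-1.2},{"hand":0.03,"x":0.004,"y":-0.03,"z":0,"spin":-1.4},{"hand":0.03,"x":0.0045,"y":-0.035,"z":0,"spin":-1.6},{"hand":0.03,"x":0.005,"y":-0.04,"z":0,"spin":-1.8},{"hand":0.03,"x":0.005,"y":-0.045,"z":0,"spin":-2},{"hand":0.03,"x":0.005,"y":-0.05,"z":0,"spin":-2.1},{"hand":0.03,"x":0.005,"y":-0.055,"z":0,"spin":-2.2},{"hand":0.03,"x":0.005,"y":-0.06,"z":0,"spin":-2.3},{"hand":0.03,"x":0.005,"y":-0.065,"z":0,"spin":-2.4}]'
python3 - <<'E'
from h import *
c=snap('scene','pics/s7.png');t=snap('top','pics/t7.png')
def cent(c,u,v,r):
    h=cv2.cvtColor(c['img'],cv2.COLOR_RGB2HSV).astype(int);m=(h[...,0]<16)&(h[...,1]>110)&(h[...,2]<175);s=m[v-r:v+r,u-r:u+r];y,x=np.where(s);return (x.mean()+u-r).round(1),(y.mean()+v-r).round(1),len(x)
p=proj(t,(604,-200,40));q=cent(t,int(p[0]),int(p[1]),7);print('expect',np.round(p,1),q,ray(t,*q[:2],40).round())
p=proj(c,(604,-200,60));q=cent(c,int(p[0]),int(p[1]),14);print('expect',np.round(p,1),q,ray(c,*q[:2],50).round())
a=c['img'][...,::-1][120:240,150:270];b=t['img'][...,::-1][130:230,255:375]
o=np.zeros((400,800,3),np.uint8);o[:,:400]=cv2.convertScaleAbs(cv2.resize(a,(400,400),interpolation=3),alpha=1.6,beta=15);o[:333,400:]=cv2.convertScaleAbs(cv2.resize(b,(400,333),interpolation=3),alpha=1.8,beta=15)
cv2.imwrite('pics/s7v.png',o)
E
```

```text
t: 15.75
eef_pos: [609.7, -164.1, 24.9]
tcp_rot: [2.711, 0.014, -0.176]
ft_force: [0.8, 3.0, 0.3]
opening: 0.312
expect [316.6 179.4] (np.float64(315.0), np.float64(180.0), 72) [ 601. -194.   40.]
expect [209.1 198.3] (np.float64(209.3), np.float64(198.7), 201) [ 600. -201.   50.]
```

View pics/s7v.png

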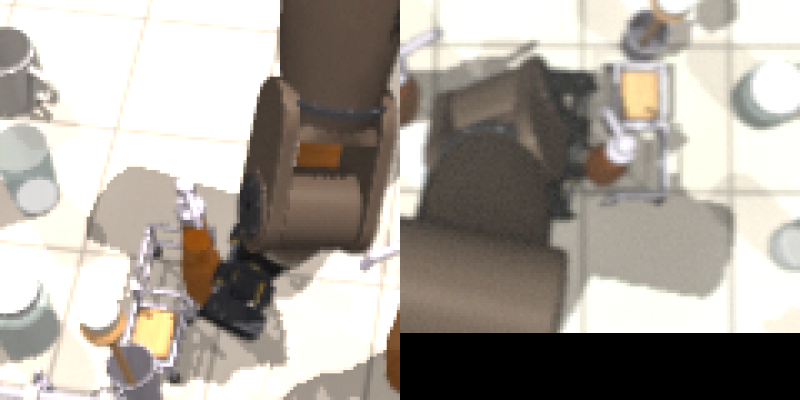

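The bottle is entering the bay mouth between the side wires. In the scene view its base is near crop (210,290) and its pump near (190,200), so I need to check for tilt numerically.

Run:
```python
from h import *
c=dict(np.load('pics/s7.npz'));t=dict(np.load('pics/t7.npz'))
for n,k in(('s',c),('t',t)): print(n,[np.round(proj(k,(603,-200,z)),1).tolist() for z in(0,50,118,231)])
print('pump seen s',150+190/3.333,120+188/3.333,'t',255+222/3.333,130+150/3.333)
A=[];B=[]
for k,(u,v) in((c,(150+190/3.333,120+188/3.333)),(t,(255+222/3.333,130+150/3.333))):
    T=k['T'];d=T[:3,:3]@[(u-k['cx'])/k['fx'],(v-k['cy'])/k['fy'],1];d/=np.linalg.norm(d);P=np.eye(3)-np.outer(d,d);A.append(P);B.append(P@T[:3,3])
print(np.linalg.lstsq(np.vstack(A),np.hstack(B),rcond=None)[0].round())
h=cv2.cvtColor(c['img'],cv2.COLOR_RGB2HSV).astype(int);m=(h[...,0]<16)&(h[...,1]>110)&(h[...,2]<175)
for v in range(178,216,3):
    x=np.where(m[v,195:225])[0]+195; print(v,(x.min(),x.max()) if len(x) else None)
```

```text
s [[210.6, 205.4], [209.4, 199.3], [207.6, 190.6], [204.3, 174.6]]
t [[315.5, 180.7], [316.8, 179.3], [318.7, 177.4], [322.2, 173.9]]
pump seen s 207.005700570057 176.4056405640564 t 321.6066606660666 175.004500450045
[ 600. -196.  216.]
178 None
181 None
184 None
187 (np.int64(211), np.int64(211))
190 (np.int64(205), np.int64(212))
193 (np.int64(205), np.int64(213))
196 (np.int64(205), np.int64(215))
199 (np.int64(204), np.int64(215))
202 (np.int64(205), np.int64(213))
205 (np.int64(206), np.int64(213))
208 (np.int64(207), np.int64(213))
211 (np.int64(210), np.int64(211))
214 (np.int64(202), np.int64(202))
```

The pump triangulates to (600,-196) against the base at (601,-200), so it is upright. I'll push on gently towards home.

```bash
python3 -m handwheel '[{"hand":0.03,"x":0,"y":-0.005,"z":0,"spin":0},{"hand":0.03,"x":0,"y":-0.01,"z":0,"spin":0},{"hand":0.03,"x":0,"y":-0.015,"z":0,"spin":0},{"hand":0.03,"x":-0.001,"y":-0.02,"z":0,"spin":0},{"hand":0.03,"x":-0.001,"y":-0.025,"z":0,"spin":0},{"hand":0.03,"x":-0.001,"y":-0.029,"z":0,"spin":0},{"hand":0.03,"x":-0.001,"y":-0.032,"z":0,"spin":0},{"hand":0.03,"x":-0.001,"y":-0.034,"z":0,"spin":0}]' | sed -n 2,4p
python3 -m handwheel '[{"hand":0.03,"x":0,"y":-0.002,"z":0,"spin":0},{"hand":0.03,"x":0,"y":-0.002,"z":0,"spin":0}]' | sed -n 2,4p
python3 -m handwheel '[{"hand":0.03,"x":0,"y":-0.002,"z":0,"spin":0},{"hand":0.03,"x":0,"y":-0.002,"z":0,"spin":0}]' | sed -n 2,4p
```

```text
eef_pos: [608.7, -198.1, 24.9]
tcp_rot: [2.711, 0.014, -0.176]
ft_force: [-1.1, 3.6, 0.5]
eef_pos: [608.8, -200.0, 24.8]
tcp_rot: [2.711, 0.014, -0.176]
ft_force: [-0.5, 1.2, -0.3]
eef_pos: [608.8, -201.8, 24.8]
tcp_rot: [2.711, 0.014, -0.175]
ft_force: [-0.6, 1.6, -0.3]
```

```bash
python3 -m handwheel '[{"hand":0.03,"x":0,"y":-0.002,"z":0,"spin":0},{"hand":0.03,"x":0,"y":-0.002,"z":0,"spin":0}]' | sed -n '2p;4p'
python3 -m handwheel '[{"hand":0.03,"x":0,"y":-0.002,"z":0,"spin":0},{"hand":0.03,"x":0,"y":-0.002,"z":0,"spin":0}]' | sed -n '2p;4p'
python3 -m handwheel '[{"hand":0.03,"x":0,"y":-0.001,"z":0,"spin":0},{"hand":0.03,"x":0,"y":-0.001,"z":0,"spin":0}]' | sed -n '2p;4p'
```

```text
eef_pos: [608.8, -203.8, 24.9]
ft_force: [-0.4, 3.3, 0.5]
eef_pos: [608.9, -205.9, 24.9]
ft_force: [0.3, 1.1, -0.1]
eef_pos: [608.8, -206.5, 24.8]
ft_force: [-0.4, 4.0, 1.0]
```

```bash
python3 -m handwheel '[{"hand":0.03,"x":0,"y":-0.0015,"z":0,"spin":0},{"hand":0.03,"x":0,"y":-0.0015,"z":0,"spin":0}]' | sed -n '2p;4p'
python3 -m handwheel '[{"hand":0.03,"x":0,"y":-0.0015,"z":0,"spin":0},{"hand":0.03,"x":0,"y":-0.0015,"z":0,"spin":0}]' | sed -n '2p;4p'
python3 - <<'E'
from h import *
c=snap('scene','pics/s8.png');t=snap('top','pics/t8.png')
def cent(c,u,v,r):
    h=cv2.cvtColor(c['img'],cv2.COLOR_RGB2HSV).astype(int);m=(h[...,0]<16)&(h[...,1]>110)&(h[...,2]<175);s=m[v-r:v+r,u-r:u+r];y,x=np.where(s);return (x.mean()+u-r).round(1),(y.mean()+v-r).round(1),len(x)
p=proj(t,(603,-241,40));q=cent(t,int(p[0]),int(p[1]),7);print('expect',np.round(p,1),q,ray(t,*q[:2],40).round())
p=proj(c,(603,-241,60));q=cent(c,int(p[0]),int(p[1]),12);print('expect',np.round(p,1),q,ray(c,*q[:2],50).round())
E
```

```text
eef_pos: [608.9, -207.3, 24.8]
ft_force: [0.1, 11.2, 1.5]
eef_pos: [609.0, -207.8, 24.7]
ft_force: [0.3, 17.9, 3.8]
expect [326.5 179.7] (np.float64(325.4), np.float64(179.9), 71) [ 602. -236.   40.]
expect [198.9 196.9] (np.float64(198.4), np.float64(195.8), 177) [ 593. -246.   50.]
```

The force rose from about 3 N to 18 N at the expected spot, so the bottle is firmly against the back wires. I'll back straight out, then lift clear.

```bash
python3 -m handwheel '[{"hand":0.03,"x":0,"y":0.002,"z":0,"spin":0},{"hand":0.03,"x":0,"y":0.004,"z":0,"spin":0},{"hand":0.03,"x":0.001,"y":0.008,"z":0,"spin":0},{"hand":0.03,"x":0.003,"y":0.014,"z":0,"spin":0},{"hand":0.03,"x":0.004,"y":0.022,"z":0,"spin":0},{"hand":0.03,"x":0.006,"y":0.03,"z":0,"spin":0},{"hand":0.03,"x":0.008,"y":0.04,"z":0,"spin":0},{"hand":0.03,"x":0.01,"y":0.05,"z":0,"spin":0},{"hand":0.03,"x":0.012,"y":0.06,"z":0,"spin":0},{"hand":0.03,"x":0.012,"y":0.062,"z":0.02,"spin":0},{"hand":0.03,"x":0.013,"y":0.062,"z":0.05,"spin":0},{"hand":0.03,"x":0.015,"y":0.062,"z":0.09,"spin":0},{"hand":0.03,"x":0.015,"y":0.062,"z":0.13,"spin":0},{"hand":0.03,"x":0.015,"y":0.062,"z":0.17,"spin":0},{"hand":0.03,"x":0.015,"y":0.062,"z":0.21,"spin":0},{"hand":0.03,"x":0.015,"y":0.062,"z":0.25,"spin":0},{"hand":0.03,"x":0.015,"y":0.062,"z":0.29,"spin":0},{"hand":0.03,"x":0.015,"y":0.062,"z":0.33,"spin":0},{"hand":0.03,"x":0.015,"y":0.062,"z":0.37,"spin":0},{"hand":0.03,"x":0.015,"y":0.062,"z":0.41,"spin":0}]'
python3 -m handwheel '[{"hand":0.03,"x":0,"y":0.04,"z":0,"spin":0},{"hand":0.03,"x":0,"y":0.08,"z":0,"spin":0},{"hand":0.03,"x":0,"y":0.12,"z":0,"spin":0},{"hand":0.03,"x":0,"y":0.16,"z":0,"spin":0},{"hand":0.03,"x":0,"y":0.2,"z":0,"spin":0},{"hand":0.03,"x":0,"y":0.24,"z":0,"spin":0},{"hand":0.03,"x":0,"y":0.28,"z":0,"spin":0},{"hand":0.03,"x":0,"y":0.28,"z":0,"spin":0}]'
python3 - <<'E'
from h import *
c=snap('scene','pics/s9.png');t=snap('top','pics/t9.png')
a=c['img'][...,::-1][110:250,140:305];b=t['img'][...,::-1][115:250,230:400]
o=np.zeros((340,800,3),np.uint8);o[:339,:400]=cv2.convertScaleAbs(cv2.resize(a,(400,339),interpolation=3),alpha=1.4,beta=10);o[:318,400:]=cv2.convertScaleAbs(cv2.resize(b,(400,318),interpolation=3),alpha=1.8,beta=15)
cv2.imwrite('pics/s9v.png',o)
E
```

```text
t: 19.45
eef_pos: [623.4, -146.5, 437.1]
tcp_rot: [2.712, 0.013, -0.175]
ft_force: [0.3, 0.4, -0.3]
opening: 0.316
t: 20.12
eef_pos: [623.1, 139.4, 434.0]
tcp_rot: [2.712, 0.015, -0.169]
ft_force: [-0.7, 0.4, 0.2]
opening: 0.32
```

View pics/s9v.png

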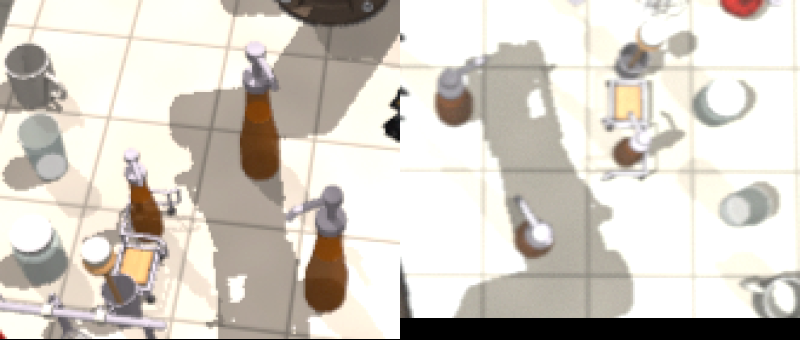

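The small dispenser stands in the bay (crop (145,205) and (632,148)), and the big bottles, mug, tumbler and jar look as before. Last, a numeric check of its position, its tilt and the other objects.

Run:
```python
from h import *
c=dict(np.load('pics/s9.npz'));t=dict(np.load('pics/t9.npz'));t0=dict(np.load('pics/t0.npz'));s0=dict(np.load('pics/s0.npz'))
def amber(k):
    h=cv2.cvtColor(k['img'],cv2.COLOR_RGB2HSV).astype(int);return ((h[...,0]<16)&(h[...,1]>110)&(h[...,2]<175))
for n,k,z in(('s',c,55),('t',t,40)):
    p=np.array(proj(k,(604,-241,z))).astype(int);r=12 if n=='s' else 8;y,x=np.where(amber(k)[p[1]-r:p[1]+r,p[0]-r:p[0]+r]);print(n,ray(k,x.mean()+p[0]-r,y.mean()+p[1]-r,z).round(),len(x))
tri=lambda L:np.linalg.lstsq(*[f([g(*q)[i] for q in L]) for i,f in((0,np.vstack),(1,np.hstack))],rcond=None)[0]
def g(k,u,v):
    T=k['T'];d=T[:3,:3]@[(u-k['cx'])/k['fx'],(v-k['cy'])/k['fy'],1];d/=np.linalg.norm(d);P=np.eye(3)-np.outer(d,d);return P,P@T[:3,3]
print('pump',tri([(c,140+133/2.424,110+157/2.424),(t,230+242/2.353,115+131/2.353)]).round())
gr=lambda k:cv2.cvtColor(k['img'],cv2.COLOR_RGB2GRAY).astype(np.float32)
for n,u,v,a,b in(('tumbler',158,172,s0,c),('mug',152,142,s0,c),('jar',154,211,s0,c),('lid',346,182,s0,c),('saucer',394,181,s0,c),('basin',373,220,s0,c),('b1',247,160,s0,c),('b3',274,215,s0,c)):
    w=14 if n!='basin' else 28
    A=cv2.Canny(a['img'],60,150)[v-w:v+w,u-w:u+w].astype(np.float32);B=cv2.Canny(b['img'],60,150)[v-w:v+w,u-w:u+w].astype(np.float32)
    print(n,np.round(cv2.phaseCorrelate(cv2.GaussianBlur(A,(0,0),1.2),cv2.GaussianBlur(B,(0,0),1.2)),2).tolist() if 0 else np.round(cv2.phaseCorrelate(cv2.GaussianBlur(A,(0,0),1.2),cv2.GaussianBlur(B,(0,0),1.2))[0],2))
```

```text
s [ 600. -241.   55.] 206
t [ 601. -238.   40.] 56
pump [ 614. -235.  239.]
tumbler [-0.23  0.04]
mug [-0.71 -0.73]
jar [-0.01 -0.  ]
lid [-0.    0.09]
saucer [-0.13  0.1 ]
basin [-0.01  0.08]
b1 [-1.6  -0.17]
b3 [0.41 0.34]
```

```bash
python3 -c "
from h import *
print(job_done(), state()['t'])"
```

```text
the job is handed in; nothing more can be done
the job is handed in; nothing more can be done
```

The smallest of the three amber dispensers is standing upright in the caddy's bottle bay, against the back wires. I handed the job in at about 20 s of the 51 s.

**How it was done:** With the tool vertical, the gripper body would have hit the dispenser's upper half. I got a lean of about 25° by commanding poses past the arm's reach in free air, where the tool tilts a little each time and keeps it. I then set the fingers 30 mm apart as a cradle and pushed at about 17 mm above the tiles. The hand turned gradually as it passed between the two big bottles. I stopped when the contact force rose from about 3 N to 18 N at the expected home spot, then backed straight out and lifted clear.

**Last checks:**
- **Position:** the dispenser body measures about (600,-241) and (601,-238) in the two views. The bay's home spot measured about (604,-241).
- **Upright:** the pump's triangulated point was (614,-235), about 13 mm off in x. I take that as pixel error at this resolution (about 4 mm per pixel), since it looks upright in the last picture.
- **Other things:** tumbler, jar, lid, saucer, basin and the farther big bottle (b3) show shifts of about half a pixel or less.
- **Less certain:** the mug (about 1 px) and the nearer big bottle (b1, 1.6 px) showed larger edge shifts. I put these down to changed shadows. That bottle's pump is at the same pixel as before; I did not check the mug further.
- **Gripper clearance:** I saw no contact with the dispenser's upper half or the big bottles in the pictures or forces, but the closest planned body clearances were only 5 to 10 mm by calculation.

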